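# Find the guide gap with the right drag, using the feeler gauge

### The job

Take the feeler gauge by its handle and try its blade in the three gaps of the guide block: one gap is slack, one is seized so that the blade stops part-way, and in one the blade goes right home with a firm, steady drag. Find that one by feel, without ramming the blade, and leave the gauge in it, the blade fully home with the handle's shoulder up against the block, standing on the apron and let go. Leave everything else on the bench where it is.

Things in the scene. Friction and masses are not known exactly. Their poses are not given: they have to be found in the camera images.
- gauge_grip (a point): Grasp point of the feeler gauge: middle of its handle, a black block 80 mm long (x), 22 mm wide (y), 44 mm high (z), standing on the bench. The point is on the blade's centre line, 24 mm above the handle's underside and 40 mm behind its front end (the shoulder). x points along the blade to its tip, z up.
- gauge_tip (a point): Middle of the end of the gauge's blade, 115 mm ahead of gauge_grip along x, same axes. The flat steel blade stands on edge and sticks 75 mm out of the shoulder; it is 6 mm thick (y), its end rounded, and 16 mm tall (z).
- gauge: The gauge as a whole: origin under the middle of its handle, axes as gauge_grip. About 170 g, balanced about 25 mm ahead of the handle's middle.
- jig: Guide block fixed to the bench, aluminium: 290 mm wide (y), 95 mm deep (x), 70 mm high, with a flat apron 12 mm high reaching 100 mm out from its front face towards the robot. Origin at bench level in the middle of the front face; x points into the block, away from the robot (yaw up to 0.25 rad), z up. Its front face has three like upright gaps, 90 mm apart.
- gap_left (a point): Mouth of the left gap seen from the robot (+y side): on the front face, on the gap's centre line, 36 mm above the bench (the blade's height when the handle stands on the apron). x points straight into the gap, z up. Each gap is 8.4 mm wide (y), flared to about 18 mm over the first 14 mm, open from 20 to 52 mm above the bench, 86 mm deep.
- gap_middle (a point): Mouth of the middle gap, as gap_left. In every gap, out of sight from about 16 mm deep on, a sprung pad stands out from the +y wall and leaves under 4 mm free. One gap, a different one each time, has a good spring: the blade pushes the pad aside (4 to 20 N at 18 to 38 mm deep), then slides right home with a firm, steady drag of 2 to 10 N, going in and coming out.
- gap_right (a point): Mouth of the right gap (-y side), as gap_left. Of the other two gaps, one has a worn-out spring: the blade goes right home with under 1 N of drag. In the other the pad is seized: the blade stops dead about 28 mm deep. Which gap is which changes every time and cannot be seen.
- tape_roll: yellow roll of tape lying flat, 96 mm across, 22 mm high; bystander, origin under its centre
- screwdriver: full-size screwdriver lying on the bench, bystander
- flat_file: dark steel flat file lying on the bench, about 170 mm long, 8 mm high, bystander
- screw_tub: clear open tub, 84 mm across, 50 mm high, bystander, origin under its centre
- circuit_board: green circuit board 90 x 120 mm lying flat, bystander, origin under its centre
- small_driver: small black-handled screwdriver, 120 mm long, lying beside the tub, bystander
Mind the look-alikes: they are no part of the job. Leave any pink look-alike of the gauge alone.

How it is judged:
By the outcome, as a careful person would: the job done as asked, in the order asked, and still so for the second after the job is handed in, with the robot touching nothing.
It also fails if it takes over 61 s, if anything falls off the work surface, if the arm or the gripper's body presses on something with over 40 N, if the wrist force passes 120 N, or if a joint passes its speed limit or range.

### The arm

A 6-joint arm with a two-finger parallel gripper is mounted at the origin on the work surface. World frame = base frame: x ahead of the robot, y to its left, z up, the work surface at z = 0. Lengths are in m, angles in degrees, forces in N, time in s.
With the tool pointing down it reaches from about 0.35 to 0.725 m from the base axis. Payload 4.3 kg.
Tool frame: the origin (TCP) lies on the front face of the gripper's body, between the roots of the fingers; the fingertips stand 73 mm ahead of it and the grasp point (between the pads) lies 54 mm ahead of it; z points along the fingers, y is the line along which they close (so a half turn about z gives the same grasp; the last joint's range is limited). The gripper opens to 85 mm and grips with 20 to 120 N. Pads are 22 mm wide; open, the fingers measure 114 mm over their backs; the gripper's body (76 mm by 85 mm) begins 54 mm behind the grasp point. The pads swing forward as they close: fully open they stand 13 mm farther back than shut.
Start: joints at [-80.862, 21.618, 4.641, 73.018, 0, 83.68], TCP at [0.153, -0.554, 0.304] pointing down, gripper open.
Joint ranges: [-156.06, 156.06], [-48.1, 94.91], [-58.44, 69.94], [-101.28, 121.22], [-78.64, 73.56], [-180, 180]. Speed limits (degrees/s): [147.25, 147.25, 180, 180, 180, 180].

### API

Orientations are given as a 3x3 rotation matrix whose columns are the frame's x, y, z axes.
In Python, from cell import telemetry, eyes, job gives the robot as it stands. The module is installed in compiled form; this text tells all that it offers.
- The arm moves only by the tool step_arm, never from a script. Its argument "rows" is a list of rows, each an object with "offset": the shift along the tool's x, y, z normalised to -1 to 1, where 1 is 200 mm, a list of three; "dr": the turn, a rotation vector about the tool's x, y, z normalised to -1 to 1, where 1 is 0.5 rad, a list of three. A call has exactly 10 rows; each row shifts and turns the commanded pose from where the row before left it, along the tool's axes as they then stand; what a row does not reach is not made up. A row lasts 1/10 s, in which the tool goes at most 50 mm and 8.59 degrees, less where a joint would pass 70% of its speed; a pose out of reach is approached as far as the arm can. A call with a number of a shift or a turn outside -1 to 1 is refused whole. A call with a gripper value outside its range is refused whole. "claw" is the opening, from -1 (shut) to 1 (fully open), set as the call begins (left out, the last holds). The fingers move at their own pace and stop on an object; the grip force is fixed at half the most. Time passes only in rows, so rows that do not move let the fingers close, or fill a call up. It gives the time, the measured TCP pose, the force, the opening and the grip force at its end, in the units of the state.
- telemetry.state(): the state, without advancing time (a new reading comes with each control period).
- eyes.camera(name): name is "scene" or "top" or "wrist"; returns (picture, depth): 400x640x3 uint8, red, green, blue; 400x640 float32, m along the optical axis (not along the pixel's ray), 0 where there is no reading.
- eyes.camera_model(name): a dict with "K" (3x3 intrinsics, pixels), "T" (4x4, takes a point from camera to world coordinates). Camera axes: x right, y down, z forward; pixel columns grow to the right and rows downward; lengths in m; the calibration is good to about 2 mm. A picture is of the moment at which its call begins: read the wrist's pose just before it. camera_model takes no time and is no camera call; for the wrist camera it gives the pose at the moment of the call.
- job.finish_job(): hands the job in; it is judged then, once.
The state is a dict: "time": time; "joint_pos": joint angles; "qd": joint speeds; "tau": joint torques, N m; "tcp_pos": TCP position; "tool_rot": TCP orientation; "contact_force": force on the tool from outside, world axes, zero at the start; "torque": the same for the moment, N m; "opening": opening from 0.0 (shut) to 1.0 (fully open); "gripper_force": force on a finger pad.
Only numpy, scipy, OpenCV 4.12 (cv2) and the standard library are available. Lean on these libraries where they do the work, as an engineer would, in place of code of your own. Each camera call takes 0.05 s, during which the arm holds its last target. There are 200 camera calls.

## Working session

There is one attempt and no reset: what is moved stays moved. The work goes in short steps, Python scripts to look and compute and a tool call to move; the robot and the scene stay as the last step left them, time stands still between calls to the robot, and variables do not carry over. Pictures are saved under pics/ and viewed, at most 10 in all, crops included, and the job is handed in when it is done.

Besides the shell and the picture viewer there is one more tool, called after ">>>" by a JSON object that holds its "method" and its "body". step_arm: Moves the arm, as the interface text tells. Its arguments: {"type":"object","properties":{"rows":{"type":"array","items":{"type":"object","properties":{"offset":{"type":"array","items":{"type":"number"}},"dr":{"type":"array","items":{"type":"number"}}}}},"claw":{"type":"number"}},"required":["rows"]}

```bash
mkdir -p pics; python3 - <<'E'
from cell import telemetry, eyes
import cv2, numpy as np
for n in ("scene","top"):
    p,d=eyes.camera(n); m=eyes.camera_model(n)
    cv2.imwrite(f"pics/{n}0.png",p[:,:,::-1]); np.savez(f"{n}0.npz",p=p,d=d,K=m["K"],T=m["T"])
    print(n,np.round(m["K"],1).tolist(),np.round(m["T"],3).tolist())
s=telemetry.state(); print(s["time"],s["opening"],np.round(s["tool_rot"],3).tolist(),s["contact_force"])
E
```

```text
scene [[449.1, 0.0, 325.6], [0.0, 449.1, 200.5], [0.0, 0.0, 1.0]] [[-0.845, 0.415, -0.338, 0.96], [0.535, 0.632, -0.561, 0.793], [-0.019, -0.655, -0.755, 1.189], [0.0, 0.0, 0.0, 1.0]]
top [[405.8, 0.0, 319.0], [0.0, 405.8, 200.2], [0.0, 0.0, 1.0]] [[0.005, -0.995, 0.103, 0.343], [-1.0, -0.007, -0.016, -0.008], [0.016, -0.103, -0.995, 1.12], [0.0, 0.0, 0.0, 1.0]]
0.1 0.9990409745509775 [[0.964, 0.266, -0.0], [0.266, -0.964, 0.002], [0.0, -0.002, -1.0]] [0.42724044 0.59916034 0.16615297]
```

View pics/top0.png

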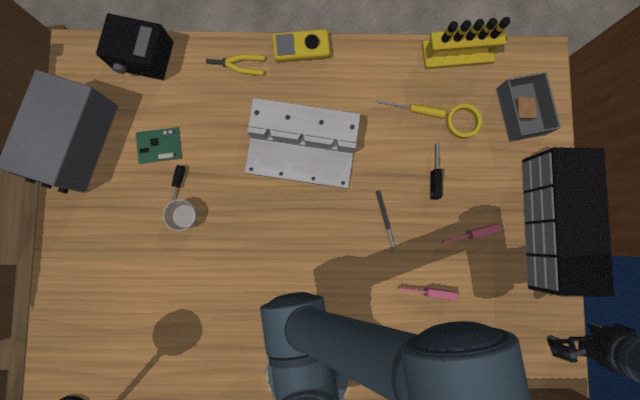

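View pics/scene0.png

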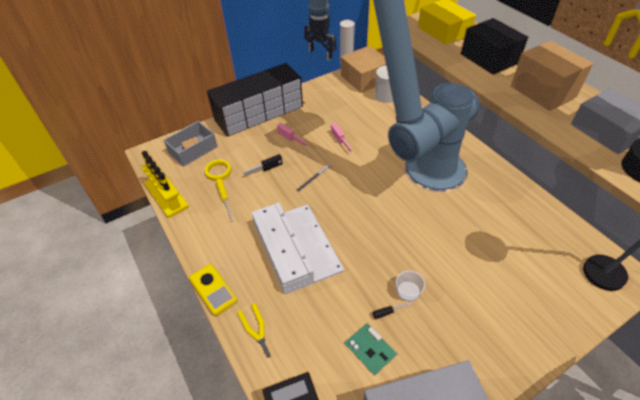

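The top view shows the gauge with its black handle at (436,184) and its blade up to (437,145). The jig's block is at (303,125) with its apron below. The pink look-alikes are at (485,231) and (440,294).

```bash
cat > h.py <<'E'
import numpy as np, cv2
def ray(K,T,uv,z):
    uv=np.atleast_2d(np.asarray(uv,float)); d=np.c_[uv,np.ones(len(uv))]@np.linalg.inv(K).T@T[:3,:3].T
    o=T[:3,3]; return o+d*((z-o[2])/d[:,2:])
def world(K,T,d):
    v,u=np.mgrid[:d.shape[0],:d.shape[1]]
    P=np.stack([(u-K[0,2])/K[0,0]*d,(v-K[1,2])/K[1,1]*d,d],-1)
    return P@T[:3,:3].T+T[:3,3]
def rect(P):
    (c,s,a)=cv2.minAreaRect(P[:,:2].astype(np.float32)*1000); b=cv2.boxPoints((c,s,a))/1000
    return np.array(c)/1000,s,a,b
E
python3 - <<'E'
from h import *
f=np.load("top0.npz"); p,d,K,T=[f[k] for k in "pdKT"]
W=world(K,T,d)
m=np.zeros(d.shape,bool); m[160:205,420:450]=True
m&=(p.max(2)<60)
uv=np.argwhere(m)[:,::-1]; print(m.sum(),"hand z",np.percentile(W[m][:,2],[10,50,90]))
print("handle",rect(ray(K,T,uv,0.044)))
m=np.zeros(d.shape,bool); m[85:195,235:370]=True
t=m&(W[...,2]>.06)&(W[...,2]<.08); uv=np.argwhere(t)[:,::-1]; print("block",t.sum(),np.median(W[t][:,2]),rect(ray(K,T,uv,0.07)))
t=m&(W[...,2]>.006)&(p.min(2)>110)&(p.max(2).astype(int)-p.min(2)<30); uv=np.argwhere(t)[:,::-1]; print("all",rect(ray(K,T,uv,.012)))
c=cv2.resize(p[90:205,235:455][:,:,::-1],None,fx=3.6,fy=3.6,interpolation=cv2.INTER_CUBIC); cv2.imwrite("pics/c1.png",c)
E
```

```text
325 hand z [0.01613979 0.04264446 0.04642712]
handle (array([ 0.50238156, -0.33779944]), (29.713987350463867, 79.7315444946289), 88.52606964111328, array([[ 0.46214685, -0.3516261 ],
       [ 0.541852  , -0.35367694],
       [ 0.54261625, -0.3239728 ],
       [ 0.46291113, -0.32192194]], dtype=float32))
block 3777 0.06996045572379117 (array([0.65721216, 0.01678279]), (289.50677490234375, 97.30741119384766), 81.80191802978516, array([[ 0.58841443, -0.11955355],
       [ 0.68472743, -0.13342918],
       [ 0.7260099 ,  0.15311915],
       [ 0.6296969 ,  0.16699477]], dtype=float32))
all (array([0.61951886, 0.02665756]), (304.3098449707031, 214.0691680908203), 81.80191802978516, array([[ 0.4918814 , -0.10867981],
       [ 0.703763  , -0.13920517],
       [ 0.7471563 ,  0.16199493],
       [ 0.53527474,  0.19252029]], dtype=float32))
```

View pics/c1.png

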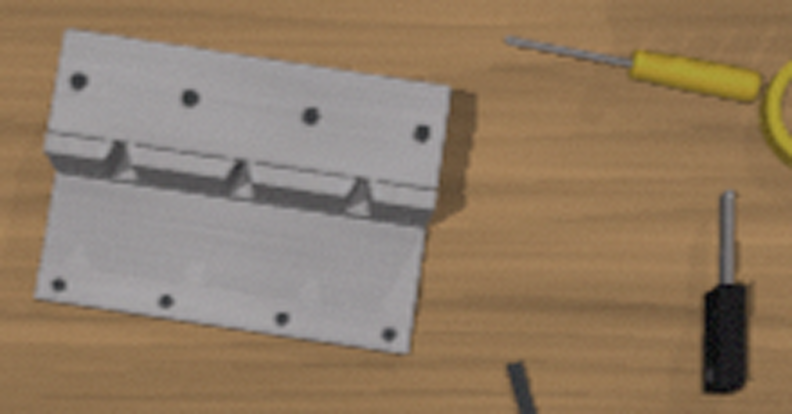

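The crop shows the three flared gaps along the jig's front edge and the gauge's blade pointing nearly along +x. I'll hover over the gauge, making the half turn so that joint 6 stays in range at the left gap.

>>> {"method": "step_arm", "body": {"rows": [{"offset": [0.197,-0.058,0.025],"dr": [0,0,0]},{"offset": [0.197,-0.058,0.025],"dr": [0,0,0]},{"offset": [0.197,-0.058,0.025],"dr": [0,0,0]},{"offset": [0.197,-0.058,0.025],"dr": [0,0,0]},{"offset": [0.197,-0.058,0.025],"dr": [0,0,0]},{"offset": [0.197,-0.058,0.025],"dr": [0,0,0]},{"offset": [0.197,-0.058,0.025],"dr": [0,0,0]},{"offset": [0.197,-0.058,0.025],"dr": [0,0,0]},{"offset": [0.197,-0.058,0.025],"dr": [0,0,0]},{"offset": [0.197,-0.058,0.025],"dr": [0,0,0]}], "claw": 1}}

```text
time: 1.1
tcp_pos: [0.5032, -0.3361, 0.2532]
tool_rot: [[0.964, 0.267, -0.001], [0.267, -0.964, 0.0], [-0.001, -0.001, -1.0]]
contact_force: [-0.2, -1.2, -0.5]
opening: 1.002
gripper_force: 0.0
```

>>> {"method": "step_arm", "body": {"rows": [{"offset": [0,0,0],"dr": [0,0,-0.299]},{"offset": [0,0,0],"dr": [0,0,-0.299]},{"offset": [0,0,0],"dr": [0,0,-0.299]},{"offset": [0,0,0],"dr": [0,0,-0.299]},{"offset": [0,0,0],"dr": [0,0,-0.299]},{"offset": [0,0,0],"dr": [0,0,-0.299]},{"offset": [0,0,0],"dr": [0,0,-0.299]},{"offset": [0,0,0],"dr": [0,0,-0.299]},{"offset": [0,0,0],"dr": [0,0,-0.299]},{"offset": [0,0,0],"dr": [0,0,-0.299]}]}}

```text
time: 2.1
tcp_pos: [0.5018, -0.3372, 0.2533]
tool_rot: [[-0.199, 0.98, -0.001], [0.98, 0.199, 0.001], [0.001, -0.001, -1.0]]
contact_force: [0.0, -0.4, -0.5]
opening: 0.998
gripper_force: 0.0
```

>>> {"method": "step_arm", "body": {"rows": [{"offset": [0,0,0],"dr": [0,0,-0.299]},{"offset": [0,0,0],"dr": [0,0,-0.299]},{"offset": [0,0,0],"dr": [0,0,-0.299]},{"offset": [0,0,0],"dr": [0,0,-0.299]},{"offset": [0,0,0],"dr": [0,0,-0.299]},{"offset": [0,0,0],"dr": [0,0,-0.299]},{"offset": [0,0,0],"dr": [0,0,-0.299]},{"offset": [0,0,0],"dr": [0,0,-0.299]},{"offset": [0,0,0],"dr": [0,0,-0.299]},{"offset": [0,0,0],"dr": [0,0,0]}]}}

```text
time: 3.1
tcp_pos: [0.5019, -0.3372, 0.2534]
tool_rot: [[-1.0, 0.032, -0.001], [0.032, 1.0, 0.001], [0.001, 0.001, -1.0]]
contact_force: [-0.3, -0.1, 0.3]
opening: 1.003
gripper_force: 0.0
```

```bash
python3 - <<'E'
from cell import telemetry, eyes
from h import *
s=telemetry.state(); m=eyes.camera_model("wrist"); p,d=eyes.camera("wrist"); K,T=m["K"],m["T"]
print(s["time"],s["tcp_pos"],np.round(s["tool_rot"],3).tolist(),np.round(s["joint_pos"],1)); print(np.round(K,1).tolist(),np.round(T,3).tolist())
cv2.imwrite("pics/w1.png",p[:,:,::-1]); np.savez("w1.npz",p=p,d=d,K=K,T=T)
W=world(K,T,d)
k=(p.max(2)<60)&(W[...,2]>.036)&(W[...,2]<.052)&(abs(W[...,0]-.5)<.08)&(abs(W[...,1]+.338)<.05)
print("handle",k.sum(),rect(ray(K,T,np.argwhere(k)[:,::-1],.044)))
E
```

```text
3.1 [ 0.50185065 -0.33721294  0.25335679] [[-1.0, 0.032, -0.001], [0.032, 1.0, 0.001], [0.001, 0.001, -1.0]] [-39.9  26.1   3.9  67.9  -0.  -38.1]
[[291.0, 0.0, 322.1], [0.0, 291.0, 198.0], [0.0, 0.0, 1.0]] [[0.031, 0.947, 0.32, 0.419], [1.0, -0.029, -0.01, -0.333], [0.0, 0.32, -0.947, 0.323], [0.0, 0.0, 0.0, 1.0]]
handle 1575 (array([ 0.50142078, -0.34234695]), (21.230588912963867, 77.95919799804688), 88.2322769165039, array([[ 0.46213228, -0.35175475],
       [ 0.5400544 , -0.3541596 ],
       [ 0.5407093 , -0.33293915],
       [ 0.46278718, -0.3305343 ]], dtype=float32))
```

View pics/w1.png

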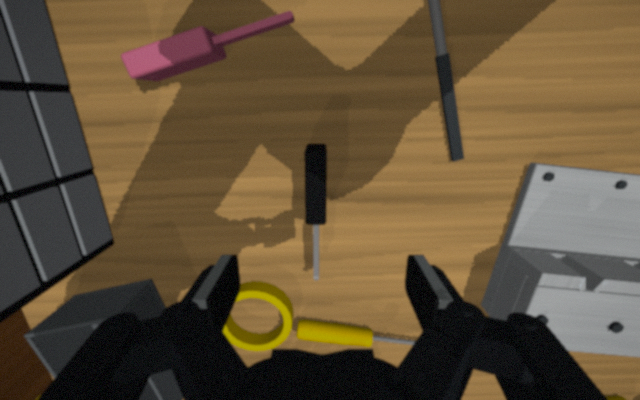

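The wrist view shows the gauge's handle at (316,184), its blade tip at (316,277) and free space on both sides. The yaw already matches. Next I descend and grip.

>>> {"method": "step_arm", "body": {"rows": [{"offset": [0,-0.025,0.14],"dr": [0,0,0]},{"offset": [0,0,0.14],"dr": [0,0,0]},{"offset": [0,0,0.14],"dr": [0,0,0]},{"offset": [0,0,0.14],"dr": [0,0,0]},{"offset": [0,0,0.14],"dr": [0,0,0]},{"offset": [0,0,0.12],"dr": [0,0,0]},{"offset": [0,0,0.045],"dr": [0,0,0]},{"offset": [0,0,0],"dr": [0,0,0]},{"offset": [0,0,0],"dr": [0,0,0]},{"offset": [0,0,0],"dr": [0,0,0]}]}}

```text
time: 4.15
tcp_pos: [0.5029, -0.3432, 0.0826]
tool_rot: [[-0.999, 0.032, 0.002], [0.032, 0.999, -0.002], [-0.002, -0.002, -1.0]]
contact_force: [0.8, -0.2, 0.1]
opening: 0.996
gripper_force: 0.0
```

>>> {"method": "step_arm", "body": {"rows": [{"offset": [0,0,0],"dr": [0,0,0]},{"offset": [0,0,0],"dr": [0,0,0]},{"offset": [0,0,0],"dr": [0,0,0]},{"offset": [0,0,0],"dr": [0,0,0]},{"offset": [0,0,0],"dr": [0,0,0]},{"offset": [0,0,0],"dr": [0,0,0]},{"offset": [0,0,0],"dr": [0,0,0]},{"offset": [0,0,0],"dr": [0,0,0]},{"offset": [0,0,0],"dr": [0,0,0]},{"offset": [0,0,0],"dr": [0,0,0]}], "claw": -1}}

```text
time: 5.15
tcp_pos: [0.5022, -0.3427, 0.0813]
tool_rot: [[-1.0, 0.031, 0.001], [0.031, 1.0, -0.001], [-0.001, -0.001, -1.0]]
contact_force: [-0.5, -1.0, 4.7]
opening: 0.251
gripper_force: 59.5
```

>>> {"method": "step_arm", "body": {"rows": [{"offset": [0,0,-0.2],"dr": [0,0,0]},{"offset": [0,0,-0.2],"dr": [0,0,0]},{"offset": [0.039,0.211,0],"dr": [0,0,0]},{"offset": [0.039,0.211,0],"dr": [0,0,0]},{"offset": [0.039,0.211,0],"dr": [0,0,0]},{"offset": [0.039,0.211,0],"dr": [0,0,0]},{"offset": [0.039,0.211,0],"dr": [0,0,0]},{"offset": [0.039,0.211,0],"dr": [0,0,0]},{"offset": [0.039,0.211,0],"dr": [0,0,0]},{"offset": [0,0,0],"dr": [0,0,0.223]}]}}

```text
time: 6.15
tcp_pos: [0.4533, -0.0406, 0.1596]
tool_rot: [[-0.99, 0.139, -0.005], [0.139, 0.99, 0.003], [0.006, 0.003, -1.0]]
contact_force: [-0.4, -0.0, -1.3]
opening: 0.248
gripper_force: 59.4
```

```bash
python3 - <<'E'
from cell import telemetry, eyes
from h import *
m=eyes.camera_model("wrist"); eyes.camera("wrist"); s=telemetry.state(); m=eyes.camera_model("wrist"); p,d=eyes.camera("wrist"); K,T=m["K"],m["T"]
print(s["time"],s["tcp_pos"],np.round(s["tool_rot"],3).tolist(),s["contact_force"])
cv2.imwrite("pics/w2.png",p[:,:,::-1]); np.savez("w2.npz",p=p,d=d,K=K,T=T)
E
```

```text
6.2 [ 0.45447025 -0.0426194   0.15983584] [[-0.989, 0.145, -0.004], [0.145, 0.989, 0.001], [0.004, 0.001, -1.0]] [-0.07595913 -0.75422028 -2.34677713]
```

View pics/w2.png

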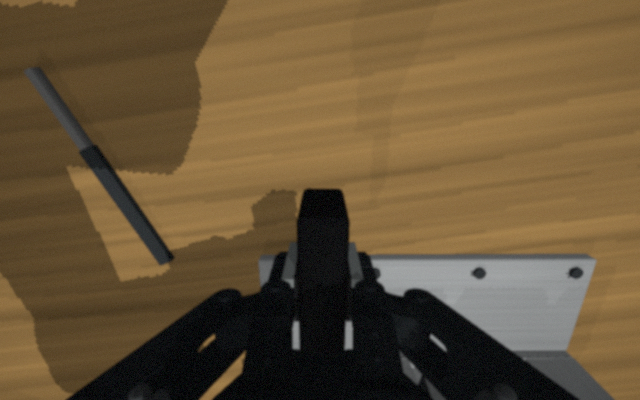

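The wrist view looks back towards the robot: the apron's front edge runs from (260,256) to (593,256), and the gripper hides the gaps. I'll use that edge to cross-check the jig pose.

```bash
python3 - <<'E'
from h import *
f=np.load("w2.npz"); p,d,K,T=[f[k] for k in "pdKT"]
g=(p.min(2)>110)&(p.max(2).astype(int)-p.min(2)<35)
# topmost bright pixel per column = front edge
us=np.r_[385:585]; vs=np.array([np.argmax(g[235:330,u])+235 for u in us])
P=ray(K,T,np.c_[us,vs],.012); c=np.polyfit(P[:,1],P[:,0],1); print("edge x=a*y+b",c,"yaw",-np.arctan(c[0]))
row=[(v,np.argwhere(g[v,200:275]).min()+200 if g[v,200:275].any() else -1,np.argwhere(g[v,500:]).max()+500) for v in (259,262,266)]
for v,a,b in row: print(v,ray(K,T,[[a,v],[b,v]],.012)[:,:2].round(4).tolist(),a,b)
f=np.load("top0.npz"); p,d,K,T=[f[k] for k in "pdKT"]
# gap notches at top view: dark/bright break along the top front edge, z=.07; crop pixel /3.6 + (235,90)
for u,v in [(122,142),(242,162),(361,180)]: print("notch",ray(K,T,[[u/3.6+235,v/3.6+90]],.07)[0,:2])
for u,v in [(124,180),(242,197),(358,214)]: print("notch bottom",ray(K,T,[[u/3.6+235,v/3.6+90]],.02)[0,:2])
E
```

```text
edge x=a*y+b [0.14564548 0.50559937] yaw -0.1446285500768319
259 [[0.4592, -0.3187], [0.5319, 0.1807]] -1 594
262 [[0.4619, -0.3202], [0.535, 0.1819]] -1 595
266 [[0.4656, -0.3221], [0.5389, 0.1817]] -1 594
notch [0.63925391 0.1094185 ]
notch [0.62509736 0.02117849]
notch [ 0.61243557 -0.06631267]
notch bottom [0.62351413 0.1129173 ]
notch bottom [0.61105906 0.02228346]
notch bottom [ 0.59858675 -0.06683672]
```

>>> {"method": "step_arm", "body": {"rows": [{"offset": [-0.022,-0.014,0],"dr": [0,0,0]},{"offset": [0,0,0.08],"dr": [0,0,0]},{"offset": [0,0,0.08],"dr": [0,0,0]},{"offset": [0,0,0.08],"dr": [0,0,0]},{"offset": [0,0,0.05],"dr": [0,0,0]},{"offset": [0,0,0.03],"dr": [0,0,0]},{"offset": [0,0,0],"dr": [0,0,0]},{"offset": [0,0,0],"dr": [0,0,0]},{"offset": [0,0,0],"dr": [0,0,0]},{"offset": [0,0,0],"dr": [0,0,0]}]}}

```text
time: 7.25
tcp_pos: [0.4611, -0.049, 0.0975]
tool_rot: [[-0.99, 0.142, 0.001], [0.142, 0.99, -0.0], [-0.001, -0.0, -1.0]]
contact_force: [0.7, -0.6, -2.8]
opening: 0.248
gripper_force: 59.4
```

```bash
cat > q.py <<'E'
import numpy as np,sys
from cell import telemetry
s=telemetry.state(); R=s["tool_rot"]; o=np.array([.610,.0228]); a=-.1446
x=np.array([np.cos(a),np.sin(a)]); y=np.array([-x[1],x[0]])
p=np.array(s["tcp_pos"]); r=p[:2]-o; F=np.array(s["contact_force"])
print("t",s["time"],"depth mm",1000*(r@x+.115),"lat",1000*(r@y),"z",1000*p[2],"yawerr deg",np.degrees(np.arctan2(-R[1][0],-R[0][0])-a),"F x,y,z",F[:2]@x,F[:2]@y,F[2])
E
python3 q.py
python3 - <<'E'
from cell import eyes
from h import *
m=eyes.camera_model("top"); p,d=eyes.camera("top")
cv2.imwrite("pics/t2.png",cv2.resize(p[90:205,235:455][:,:,::-1],None,fx=3.6,fy=3.6,interpolation=cv2.INTER_CUBIC))
E
```

```text
t 7.25 depth mm -21.97848715115712 lat -92.48104773207197 z 97.51767540502568 yawerr deg 0.11373581201705865 F x,y,z 0.7612658855135118 -0.5437974784508577 -2.7600086607438814
```

View pics/t2.png

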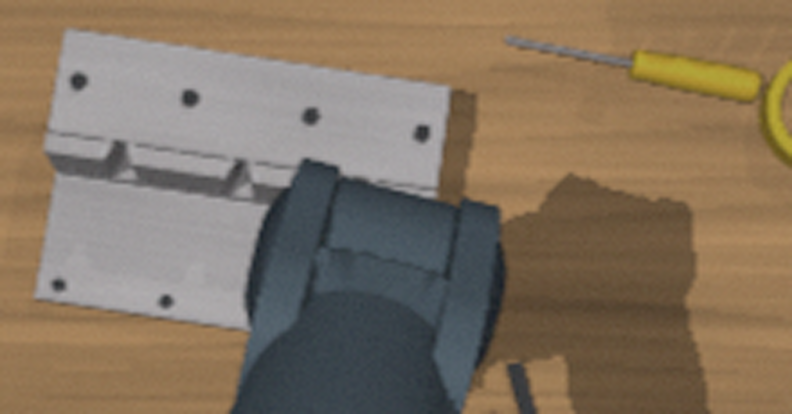

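The arm hides the blade from the top camera, so the rest goes by feel. I'll approach the right gap gently.

>>> {"method": "step_arm", "body": {"rows": [{"offset": [0,0.01,0],"dr": [0,0,0]},{"offset": [-0.025,0,0],"dr": [0,0,0]},{"offset": [-0.025,0,0],"dr": [0,0,0]},{"offset": [-0.025,0,0],"dr": [0,0,0]},{"offset": [-0.025,0,0],"dr": [0,0,0]},{"offset": [-0.02,0,0],"dr": [0,0,0]},{"offset": [-0.02,0,0],"dr": [0,0,0]},{"offset": [-0.02,0,0],"dr": [0,0,0]},{"offset": [-0.02,0,0],"dr": [0,0,0]},{"offset": [0,0,0],"dr": [0,0,0]}]}}

```text
time: 8.3
tcp_pos: [0.4965, -0.0514, 0.0966]
tool_rot: [[-0.99, 0.141, -0.001], [0.141, 0.99, 0.002], [0.001, 0.002, -1.0]]
contact_force: [0.4, 3.2, -1.5]
opening: 0.251
gripper_force: 59.3
```

```bash
python3 q.py
```

```text
t 8.3 depth mm 13.36029821266245 lat -89.7601904010905 z 96.58749239492332 yawerr deg 0.1621355607470063 F x,y,z -0.019522900274415736 3.226779137041823 -1.4607182624087274
```

>>> {"method": "step_arm", "body": {"rows": [{"offset": [0,0.005,0],"dr": [0,0,0]},{"offset": [-0.006,0,0],"dr": [0,0,0]},{"offset": [-0.006,0,0],"dr": [0,0,0]},{"offset": [-0.006,0,0],"dr": [0,0,0]},{"offset": [-0.006,0,0],"dr": [0,0,0]},{"offset": [-0.006,0,0],"dr": [0,0,0]},{"offset": [-0.006,0,0],"dr": [0,0,0]},{"offset": [-0.006,0,0],"dr": [0,0,0]},{"offset": [-0.006,0,0],"dr": [0,0,0]},{"offset": [0,0,0],"dr": [0,0,0]}]}}

```text
time: 9.3
tcp_pos: [0.5064, -0.0516, 0.0968]
tool_rot: [[-0.99, 0.141, 0.0], [0.141, 0.99, 0.002], [-0.0, 0.002, -1.0]]
contact_force: [0.4, 5.0, -2.6]
opening: 0.247
gripper_force: 59.3
```

```bash
python3 q.py
```

```text
t 9.3 depth mm 23.174032342875794 lat -88.53512364443509 z 96.84074309259483 yawerr deg 0.1845875181296199 F x,y,z -0.3705176419855139 4.990306830982814 -2.6445233849036454
```

>>> {"method": "step_arm", "body": {"rows": [{"offset": [0,0.006,0],"dr": [0,0,0]},{"offset": [-0.004,0,0],"dr": [0,0,0]},{"offset": [-0.004,0,0],"dr": [0,0,0]},{"offset": [-0.004,0,0],"dr": [0,0,0]},{"offset": [-0.004,0,0],"dr": [0,0,0]},{"offset": [-0.004,0,0],"dr": [0,0,0]},{"offset": [-0.004,0,0],"dr": [0,0,0]},{"offset": [-0.004,0,0],"dr": [0,0,0]},{"offset": [0,0,0],"dr": [0,0,0]},{"offset": [0,0,0],"dr": [0,0,0]}]}}

```text
time: 10.3
tcp_pos: [0.5119, -0.052, 0.0968]
tool_rot: [[-0.99, 0.142, 0.0], [0.142, 0.99, 0.0], [-0.0, 0.0, -1.0]]
contact_force: [-1.0, 4.7, -1.8]
opening: 0.248
gripper_force: 59.3
```

```bash
python3 q.py
```

```text
t 10.3 depth mm 28.697094959873283 lat -88.11599833147443 z 96.83841013933875 yawerr deg 0.10739508120873967 F x,y,z -1.6384728559796258 4.485151301023523 -1.771525061393346
```

>>> {"method": "step_arm", "body": {"rows": [{"offset": [-0.003,0,0],"dr": [0,0,0]},{"offset": [-0.003,0,0],"dr": [0,0,0]},{"offset": [-0.003,0,0],"dr": [0,0,0]},{"offset": [-0.003,0,0],"dr": [0,0,0]},{"offset": [-0.003,0,0],"dr": [0,0,0]},{"offset": [-0.003,0,0],"dr": [0,0,0]},{"offset": [0,0,0],"dr": [0,0,0]},{"offset": [0,0,0],"dr": [0,0,0]},{"offset": [0,0,0],"dr": [0,0,0]},{"offset": [0,0,0],"dr": [0,0,0]}]}}

```text
time: 11.3
tcp_pos: [0.5155, -0.0525, 0.0969]
tool_rot: [[-0.99, 0.142, 0.0], [0.142, 0.99, -0.0], [-0.0, -0.0, -1.0]]
contact_force: [-0.9, 4.0, -2.5]
opening: 0.252
gripper_force: 59.3
```

```bash
python3 q.py
```

```text
t 11.3 depth mm 32.38176402610297 lat -88.12351069574297 z 96.92769209448574 yawerr deg 0.10770326547305525 F x,y,z -1.4278065486331812 3.8534056649495225 -2.4766585089715845
```

>>> {"method": "step_arm", "body": {"rows": [{"offset": [-0.005,0.001,0],"dr": [0,0,0]},{"offset": [-0.005,0.001,0],"dr": [0,0,0]},{"offset": [-0.005,0.001,0],"dr": [0,0,0]},{"offset": [-0.005,0.001,0],"dr": [0,0,0]},{"offset": [-0.005,0,0],"dr": [0,0,0]},{"offset": [-0.005,0,0],"dr": [0,0,0]},{"offset": [-0.005,0,0],"dr": [0,0,0]},{"offset": [-0.005,0,0],"dr": [0,0,0]},{"offset": [-0.005,0,0],"dr": [0,0,0]},{"offset": [-0.005,0,0],"dr": [0,0,0]}]}}

```text
time: 12.3
tcp_pos: [0.5257, -0.0534, 0.097]
tool_rot: [[-0.99, 0.143, 0.0], [0.143, 0.99, -0.001], [-0.0, -0.001, -1.0]]
contact_force: [0.0, -0.6, -1.6]
opening: 0.249
gripper_force: 59.5
```

```bash
python3 q.py
```

```text
t 12.3 depth mm 42.55833567863549 lat -87.57655159937958 z 96.98442351566933 yawerr deg 0.08013333950145309 F x,y,z 0.08233889036249 -0.5446232226757509 -1.6071958100733459
```

The right gap is slack: about 0 N at 42 mm depth. Now the middle gap.

>>> {"method": "step_arm", "body": {"rows": [{"offset": [0.145,0,0],"dr": [0,0,0]},{"offset": [0.145,0,0],"dr": [0,0,0]},{"offset": [0,0.15,0],"dr": [0,0,0]},{"offset": [0,0.15,0],"dr": [0,0,0]},{"offset": [0,0.15,0],"dr": [0,0,0]},{"offset": [0,0,0],"dr": [0,0,0]},{"offset": [-0.035,0,0],"dr": [0,0,0]},{"offset": [-0.035,0,0],"dr": [0,0,0]},{"offset": [-0.035,0,0],"dr": [0,0,0]},{"offset": [-0.03,0,0],"dr": [0,0,0]}]}}

```text
time: 13.3
tcp_pos: [0.5087, 0.0394, 0.097]
tool_rot: [[-0.99, 0.144, 0.001], [0.144, 0.99, -0.0], [-0.001, -0.0, -1.0]]
contact_force: [1.0, 0.5, -1.8]
opening: 0.249
gripper_force: 59.7
```

```bash
python3 q.py
```

```text
t 13.3 depth mm 12.360863052193041 lat 1.8150337491877615 z 96.95990805813746 yawerr deg 0.014879457010673223 F x,y,z 0.9206676463294312 0.6715663473333784 -1.8327348474681526
```

>>> {"method": "step_arm", "body": {"rows": [{"offset": [-0.006,0.003,0],"dr": [0,0,0]},{"offset": [-0.006,0,0],"dr": [0,0,0]},{"offset": [-0.006,0,0],"dr": [0,0,0]},{"offset": [-0.006,0,0],"dr": [0,0,0]},{"offset": [-0.006,0,0],"dr": [0,0,0]},{"offset": [-0.006,0,0],"dr": [0,0,0]},{"offset": [-0.006,0,0],"dr": [0,0,0]},{"offset": [-0.006,0,0],"dr": [0,0,0]},{"offset": [-0.005,0,0],"dr": [0,0,0]},{"offset": [0,0,0],"dr": [0,0,0]}]}}

```text
time: 14.3
tcp_pos: [0.5183, 0.0394, 0.0969]
tool_rot: [[-0.99, 0.142, 0.0], [0.142, 0.99, -0.0], [-0.0, -0.0, -1.0]]
contact_force: [-0.6, -0.9, -1.3]
opening: 0.251
gripper_force: 59.7
```

```bash
python3 q.py
```

```text
t 14.3 depth mm 21.864520867831583 lat 3.1965320688022207 z 96.90101768067426 yawerr deg 0.09875119868466559 F x,y,z -0.43187864226257794 -0.9666601267414389 -1.2664062157583098
```

>>> {"method": "step_arm", "body": {"rows": [{"offset": [-0.003,-0.003,0],"dr": [0,0,0]},{"offset": [-0.003,0,0],"dr": [0,0,0]},{"offset": [-0.003,0,0],"dr": [0,0,0]},{"offset": [-0.003,0,0],"dr": [0,0,0]},{"offset": [-0.003,0,0],"dr": [0,0,0]},{"offset": [-0.003,0,0],"dr": [0,0,0]},{"offset": [-0.003,0,0],"dr": [0,0,0]},{"offset": [-0.003,0,0],"dr": [0,0,0]},{"offset": [-0.003,0,0],"dr": [0,0,0]},{"offset": [0,0,0],"dr": [0,0,0]}]}}

```text
time: 15.3
tcp_pos: [0.523, 0.038, 0.0967]
tool_rot: [[-0.99, 0.143, -0.001], [0.143, 0.99, -0.0], [0.001, -0.0, -1.0]]
contact_force: [-1.6, -0.6, -1.6]
opening: 0.25
gripper_force: 59.9
```

```bash
python3 q.py
```

```text
t 15.3 depth mm 26.72499604369806 lat 2.505170563351738 z 96.7197728064067 yawerr deg 0.09227518393255854 F x,y,z -1.527596501675683 -0.8207307270542838 -1.5582700027502223
```

>>> {"method": "step_arm", "body": {"rows": [{"offset": [-0.003,0,0],"dr": [0,0,0]},{"offset": [-0.003,0,0],"dr": [0,0,0]},{"offset": [-0.003,0,0],"dr": [0,0,0]},{"offset": [-0.003,0,0],"dr": [0,0,0]},{"offset": [-0.003,0,0],"dr": [0,0,0]},{"offset": [0,0,0],"dr": [0,0,0]},{"offset": [0,0,0],"dr": [0,0,0]},{"offset": [0,0,0],"dr": [0,0,0]},{"offset": [0,0,0],"dr": [0,0,0]},{"offset": [0,0,0],"dr": [0,0,0]}]}}

```text
time: 16.3
tcp_pos: [0.5246, 0.0378, 0.0962]
tool_rot: [[-0.99, 0.142, -0.004], [0.142, 0.99, 0.0], [0.004, -0.0, -1.0]]
contact_force: [-5.8, -1.0, -0.2]
opening: 0.248
gripper_force: 60.0
```

```bash
python3 q.py
```

```text
t 16.3 depth mm 28.352934777394477 lat 2.5074050937270402 z 96.2234660090554 yawerr deg 0.09970256358077721 F x,y,z -5.589821745832582 -1.8231826582332327 -0.2308803083941931
```

>>> {"method": "step_arm", "body": {"rows": [{"offset": [-0.003,0,0],"dr": [0,0,0]},{"offset": [-0.003,0,0],"dr": [0,0,0]},{"offset": [-0.003,0,0],"dr": [0,0,0]},{"offset": [-0.003,0,0],"dr": [0,0,0]},{"offset": [0,0,0],"dr": [0,0,0]},{"offset": [0,0,0],"dr": [0,0,0]},{"offset": [0,0,0],"dr": [0,0,0]},{"offset": [0,0,0],"dr": [0,0,0]},{"offset": [0,0,0],"dr": [0,0,0]},{"offset": [0,0,0],"dr": [0,0,0]}]}}

```text
time: 17.3
tcp_pos: [0.5265, 0.0375, 0.096]
tool_rot: [[-0.99, 0.142, -0.005], [0.142, 0.99, 0.0], [0.005, -0.0, -1.0]]
contact_force: [-5.7, -0.3, -0.7]
opening: 0.253
gripper_force: 60.0
```

```bash
python3 q.py
```

```text
t 17.3 depth mm 30.228758884971853 lat 2.5286749226947913 z 95.96314737138916 yawerr deg 0.1028049418602704 F x,y,z -5.564119943444799 -1.1562629752955529 -0.670214217964743
```

>>> {"method": "step_arm", "body": {"rows": [{"offset": [-0.004,0,0],"dr": [0,0,0]},{"offset": [-0.004,0,0],"dr": [0,0,0]},{"offset": [-0.004,0,0],"dr": [0,0,0]},{"offset": [-0.004,0,0],"dr": [0,0,0]},{"offset": [-0.004,0,0],"dr": [0,0,0]},{"offset": [0,0,0],"dr": [0,0,0]},{"offset": [0,0,0],"dr": [0,0,0]},{"offset": [0,0,0],"dr": [0,0,0]},{"offset": [0,0,0],"dr": [0,0,0]},{"offset": [0,0,0],"dr": [0,0,0]}]}}

```text
time: 18.3
tcp_pos: [0.53, 0.037, 0.0956]
tool_rot: [[-0.99, 0.142, -0.006], [0.142, 0.99, 0.0], [0.006, -0.0, -1.0]]
contact_force: [-6.2, -0.4, -2.0]
opening: 0.248
gripper_force: 60.0
```

```bash
python3 q.py
```

```text
t 18.3 depth mm 33.75151022219863 lat 2.511405661360579 z 95.64943531855097 yawerr deg 0.10580540395946618 F x,y,z -6.103192196210187 -1.265047775491061 -2.0478852670985193
```

>>> {"method": "step_arm", "body": {"rows": [{"offset": [-0.005,0,0],"dr": [0,0,0]},{"offset": [-0.005,0,0],"dr": [0,0,0]},{"offset": [-0.005,0,0],"dr": [0,0,0]},{"offset": [-0.005,0,0],"dr": [0,0,0]},{"offset": [-0.005,0,0],"dr": [0,0,0]},{"offset": [-0.005,0,0],"dr": [0,0,0]},{"offset": [-0.005,0,0],"dr": [0,0,0]},{"offset": [-0.005,0,0],"dr": [0,0,0]},{"offset": [-0.005,0,0],"dr": [0,0,0]},{"offset": [-0.005,0,0],"dr": [0,0,0]}]}}

```text
time: 19.3
tcp_pos: [0.5402, 0.0355, 0.0957]
tool_rot: [[-0.99, 0.142, -0.005], [0.142, 0.99, 0.0], [0.005, -0.0, -1.0]]
contact_force: [-7.1, -1.1, -1.7]
opening: 0.254
gripper_force: 59.8
```

```bash
python3 q.py
```

```text
t 19.3 depth mm 44.086145179247595 lat 2.556720737752727 z 95.72636551038327 yawerr deg 0.11098189314542543 F x,y,z -6.918098622811613 -2.073679887603897 -1.7381084463225274
```

The middle gap has a steady drag of about 6–7 N, so it is the good one. A short gentle check of the left gap follows before I come back.

>>> {"method": "step_arm", "body": {"rows": [{"offset": [0.1,0,0],"dr": [0,0,0]},{"offset": [0.1,0,0],"dr": [0,0,0]},{"offset": [0.1,0,0],"dr": [0,0,0]},{"offset": [0,0.15,0],"dr": [0,0,0]},{"offset": [0,0.15,0],"dr": [0,0,0]},{"offset": [0,0.15,0],"dr": [0,0,0]},{"offset": [0,0,0],"dr": [0,0,0]},{"offset": [-0.045,0,0],"dr": [0,0,0]},{"offset": [-0.045,0,0],"dr": [0,0,0]},{"offset": [-0.035,0,0],"dr": [0,0,0]}]}}

```text
time: 20.3
tcp_pos: [0.5224, 0.1285, 0.0971]
tool_rot: [[-0.99, 0.144, 0.001], [0.144, 0.99, -0.0], [-0.001, 0.0, -1.0]]
contact_force: [-0.2, -0.2, -1.8]
opening: 0.248
gripper_force: 59.8
```

```bash
python3 q.py
```

```text
t 20.3 depth mm 13.069078259599701 lat 91.92920806605079 z 97.07874849872547 yawerr deg 0.024426406557698566 F x,y,z -0.1344457468161087 -0.18643482279801502 -1.7671093083296197
```

>>> {"method": "step_arm", "body": {"rows": [{"offset": [-0.006,0.002,0],"dr": [0,0,0]},{"offset": [-0.006,0,0],"dr": [0,0,0]},{"offset": [-0.006,0,0],"dr": [0,0,0]},{"offset": [-0.006,0,0],"dr": [0,0,0]},{"offset": [-0.006,0,0],"dr": [0,0,0]},{"offset": [-0.006,0,0],"dr": [0,0,0]},{"offset": [-0.006,0,0],"dr": [0,0,0]},{"offset": [-0.006,0,0],"dr": [0,0,0]},{"offset": [-0.006,0,0],"dr": [0,0,0]},{"offset": [-0.005,0,0],"dr": [0,0,0]}]}}

```text
time: 21.3
tcp_pos: [0.5326, 0.1281, 0.0969]
tool_rot: [[-0.99, 0.142, 0.0], [0.142, 0.99, -0.0], [-0.0, -0.0, -1.0]]
contact_force: [0.6, 0.5, -2.0]
opening: 0.248
gripper_force: 59.8
```

```bash
python3 q.py
```

```text
t 21.3 depth mm 23.23557158999165 lat 93.07204893054029 z 96.87688700519126 yawerr deg 0.10496035921118328 F x,y,z 0.49451090088779626 0.5932003115844163 -1.9627227656378452
```

>>> {"method": "step_arm", "body": {"rows": [{"offset": [-0.004,-0.002,0],"dr": [0,0,0]},{"offset": [-0.004,0,0],"dr": [0,0,0]},{"offset": [-0.004,0,0],"dr": [0,0,0]},{"offset": [-0.004,0,0],"dr": [0,0,0]},{"offset": [-0.004,0,0],"dr": [0,0,0]},{"offset": [-0.004,0,0],"dr": [0,0,0]},{"offset": [-0.004,0,0],"dr": [0,0,0]},{"offset": [-0.004,0,0],"dr": [0,0,0]},{"offset": [-0.003,0,0],"dr": [0,0,0]},{"offset": [0,0,0],"dr": [0,0,0]}]}}

```text
time: 22.3
tcp_pos: [0.5372, 0.1269, 0.0962]
tool_rot: [[-0.99, 0.142, -0.004], [0.142, 0.99, 0.0], [0.004, -0.0, -1.0]]
contact_force: [-6.2, 0.5, 0.0]
opening: 0.25
gripper_force: 60.1
```

```bash
python3 q.py
```

```text
t 22.3 depth mm 27.978491561647722 lat 92.4830786559322 z 96.17197757544484 yawerr deg 0.12961471582252915 F x,y,z -6.222444771253816 -0.43859503723671245 0.01907473925767461
```

>>> {"method": "step_arm", "body": {"rows": [{"offset": [-0.003,0,0],"dr": [0,0,0]},{"offset": [-0.003,0,0],"dr": [0,0,0]},{"offset": [-0.003,0,0],"dr": [0,0,0]},{"offset": [0,0,0],"dr": [0,0,0]},{"offset": [0,0,0],"dr": [0,0,0]},{"offset": [0,0,0],"dr": [0,0,0]},{"offset": [0,0,0],"dr": [0,0,0]},{"offset": [0,0,0],"dr": [0,0,0]},{"offset": [0,0,0],"dr": [0,0,0]},{"offset": [0,0,0],"dr": [0,0,0]}]}}

```text
time: 23.3
tcp_pos: [0.5374, 0.1267, 0.0956]
tool_rot: [[-0.99, 0.142, -0.007], [0.142, 0.99, 0.0], [0.007, -0.001, -1.0]]
contact_force: [-8.1, 2.4, 1.7]
opening: 0.254
gripper_force: 60.2
```

```bash
python3 q.py
```

```text
t 23.3 depth mm 28.23088920262813 lat 92.38670902498296 z 95.63937913174435 yawerr deg 0.14469318595751604 F x,y,z -8.353385095732635 1.2559174594428613 1.711886235005146
```

The left gap is seized: the blade stopped at 28 mm with the force rising. Back to the middle.

>>> {"method": "step_arm", "body": {"rows": [{"offset": [0.12,0,0],"dr": [0,0,0]},{"offset": [0.11,0,0],"dr": [0,0,0]},{"offset": [0,-0.15,0],"dr": [0,0,0]},{"offset": [0,-0.15,0],"dr": [0,0,0]},{"offset": [0,-0.15,0],"dr": [0,0,0]},{"offset": [0,0,0],"dr": [0,0,0]},{"offset": [-0.045,0,0],"dr": [0,0,0]},{"offset": [-0.045,0,0],"dr": [0,0,0]},{"offset": [-0.04,0,0],"dr": [0,0,0]},{"offset": [0,0,0],"dr": [0,0,0]}]}}

```text
time: 24.3
tcp_pos: [0.511, 0.0406, 0.0972]
tool_rot: [[-0.99, 0.141, 0.003], [0.141, 0.99, -0.0], [-0.003, 0.0, -1.0]]
contact_force: [-0.5, -0.4, -1.1]
opening: 0.245
gripper_force: 59.8
```

```bash
python3 q.py
```

```text
t 24.3 depth mm 14.452535531455716 lat 3.368356715650125 z 97.19739171340703 yawerr deg 0.1561160755932843 F x,y,z -0.4105661143241031 -0.4216076800541455 -1.1486119588816204
```

>>> {"method": "step_arm", "body": {"rows": [{"offset": [-0.008,-0.004,0],"dr": [0,0,0]},{"offset": [-0.008,0,0],"dr": [0,0,0]},{"offset": [-0.008,0,0],"dr": [0,0,0]},{"offset": [-0.008,0,0],"dr": [0,0,0]},{"offset": [-0.008,0,0],"dr": [0,0,0]},{"offset": [-0.006,0,0],"dr": [0,0,0]},{"offset": [-0.006,0,0],"dr": [0,0,0]},{"offset": [-0.006,0,0],"dr": [0,0,0]},{"offset": [-0.006,0,0],"dr": [0,0,0]},{"offset": [-0.006,0,0],"dr": [0,0,0]}]}}

```text
time: 25.3
tcp_pos: [0.5223, 0.0376, 0.0968]
tool_rot: [[-0.99, 0.142, -0.0], [0.142, 0.99, 0.0], [0.0, 0.0, -1.0]]
contact_force: [-1.0, 2.8, -2.5]
opening: 0.253
gripper_force: 59.7
```

>>> {"method": "step_arm", "body": {"rows": [{"offset": [-0.007,0,0],"dr": [0,0,0]},{"offset": [-0.007,0,0],"dr": [0,0,0]},{"offset": [-0.007,0,0],"dr": [0,0,0]},{"offset": [-0.007,0,0],"dr": [0,0,0]},{"offset": [-0.007,0,0],"dr": [0,0,0]},{"offset": [-0.007,0,0],"dr": [0,0,0]},{"offset": [-0.007,0,0],"dr": [0,0,0]},{"offset": [-0.007,0,0],"dr": [0,0,0]},{"offset": [-0.007,0,0],"dr": [0,0,0]},{"offset": [-0.007,0,0],"dr": [0,0,0]}]}}

```text
time: 26.3
tcp_pos: [0.5316, 0.0362, 0.0951]
tool_rot: [[-0.99, 0.142, -0.009], [0.142, 0.99, 0.001], [0.01, 0.0, -1.0]]
contact_force: [-8.6, 4.8, -1.9]
opening: 0.255
gripper_force: 59.9
```

```bash
python3 q.py
```

```text
t 26.3 depth mm 35.52968182084886 lat 1.9337530753001935 z 95.05620397118786 yawerr deg 0.13749810345828437 F x,y,z -9.171247190859624 3.486185835241655 -1.9101613541911173
```

>>> {"method": "step_arm", "body": {"rows": [{"offset": [-0.008,0.003,0],"dr": [0,0,0]},{"offset": [-0.008,0,0],"dr": [0,0,0]},{"offset": [-0.008,0,0],"dr": [0,0,0]},{"offset": [-0.008,0,0],"dr": [0,0,0]},{"offset": [-0.008,0,0],"dr": [0,0,0]},{"offset": [-0.008,0,0],"dr": [0,0,0]},{"offset": [-0.008,0,0],"dr": [0,0,0]},{"offset": [-0.008,0,0],"dr": [0,0,0]},{"offset": [-0.008,0,0],"dr": [0,0,0]},{"offset": [-0.008,0,0],"dr": [0,0,0]}]}}

```text
time: 27.3
tcp_pos: [0.5484, 0.034, 0.0952]
tool_rot: [[-0.99, 0.142, -0.008], [0.142, 0.99, 0.0], [0.008, -0.001, -1.0]]
contact_force: [-7.5, 1.6, -1.9]
opening: 0.251
gripper_force: 59.7
```

```bash
python3 q.py
```

```text
t 27.3 depth mm 52.477467687770634 lat 2.1730117454903692 z 95.24699459481256 yawerr deg 0.10601189749849285 F x,y,z -7.638769851008839 0.535313714961506 -1.8690093498324438
```

>>> {"method": "step_arm", "body": {"rows": [{"offset": [-0.008,0.001,0],"dr": [0,0,0]},{"offset": [-0.008,0,0],"dr": [0,0,0]},{"offset": [-0.008,0,0],"dr": [0,0,0]},{"offset": [-0.008,0,0],"dr": [0,0,0]},{"offset": [-0.008,0,0],"dr": [0,0,0]},{"offset": [-0.008,0,0],"dr": [0,0,0]},{"offset": [-0.008,0,0],"dr": [0,0,0]},{"offset": [-0.008,0,0],"dr": [0,0,0]},{"offset": [-0.008,0,0],"dr": [0,0,0]},{"offset": [-0.008,0,0],"dr": [0,0,0]}]}}

```text
time: 28.3
tcp_pos: [0.5645, 0.0316, 0.0953]
tool_rot: [[-0.99, 0.142, -0.008], [0.142, 0.99, -0.0], [0.007, -0.002, -1.0]]
contact_force: [-6.5, 1.7, -1.5]
opening: 0.249
gripper_force: 59.7
```

```bash
python3 q.py
```

```text
t 28.3 depth mm 68.69770922562707 lat 2.191163458199717 z 95.28701760784575 yawerr deg 0.10478794483221163 F x,y,z -6.669426501583925 0.7840414850828531 -1.4774896691557657
```

>>> {"method": "step_arm", "body": {"rows": [{"offset": [-0.004,0,0.003],"dr": [0,0,0]},{"offset": [-0.004,0,0.003],"dr": [0,0,0]},{"offset": [-0.004,0,0],"dr": [0,0,0]},{"offset": [-0.004,0,0],"dr": [0,0,0]},{"offset": [-0.004,0,0],"dr": [0,0,0]},{"offset": [-0.004,0,0],"dr": [0,0,0]},{"offset": [0,0,0],"dr": [0,0,0]},{"offset": [0,0,0],"dr": [0,0,0]},{"offset": [0,0,0],"dr": [0,0,0]},{"offset": [0,0,0],"dr": [0,0,0]}]}}

```text
time: 29.3
tcp_pos: [0.5697, 0.0309, 0.0943]
tool_rot: [[-0.99, 0.142, -0.007], [0.142, 0.99, -0.001], [0.006, -0.002, -1.0]]
contact_force: [-6.2, 1.6, -2.0]
opening: 0.25
gripper_force: 59.8
```

```bash
python3 q.py
```

```text
t 29.3 depth mm 73.96691328006543 lat 2.187802658752942 z 94.26108801463177 yawerr deg 0.10716058395286332 F x,y,z -6.389748056374877 0.6382357154633999 -2.0031135787853045
```

>>> {"method": "step_arm", "body": {"rows": [{"offset": [-0.003,0,0.002],"dr": [0,0,0]},{"offset": [-0.003,0,0.002],"dr": [0,0,0]},{"offset": [-0.003,0,0],"dr": [0,0,0]},{"offset": [-0.003,0,0],"dr": [0,0,0]},{"offset": [-0.003,0,0],"dr": [0,0,0]},{"offset": [0,0,0],"dr": [0,0,0]},{"offset": [0,0,0],"dr": [0,0,0]},{"offset": [0,0,0],"dr": [0,0,0]},{"offset": [0,0,0],"dr": [0,0,0]},{"offset": [0,0,0],"dr": [0,0,0]}]}}

```text
time: 30.3
tcp_pos: [0.5711, 0.0307, 0.0936]
tool_rot: [[-0.99, 0.142, -0.009], [0.142, 0.99, -0.0], [0.009, -0.002, -1.0]]
contact_force: [-10.4, 2.7, 3.8]
opening: 0.251
gripper_force: 60.4
```

```bash
python3 q.py
```

```text
t 30.3 depth mm 75.37557623434263 lat 2.1908948972456432 z 93.60076735745801 yawerr deg 0.10908902690556618 F x,y,z -10.709133090505723 1.2110329156960602 3.790211717490387
```

>>> {"method": "step_arm", "body": {"rows": [{"offset": [-0.002,0,0],"dr": [0,-0.009,0]},{"offset": [-0.002,0,0.001],"dr": [0,-0.009,0]},{"offset": [0,0,0.001],"dr": [0,0,0]},{"offset": [0,0,0],"dr": [0,0,0]},{"offset": [0,0,0],"dr": [0,0,0]},{"offset": [0,0,0],"dr": [0,0,0]},{"offset": [0,0,0],"dr": [0,0,0]},{"offset": [0,0,0],"dr": [0,0,0]},{"offset": [0,0,0],"dr": [0,0,0]},{"offset": [0,0,0],"dr": [0,0,0]}]}}

```text
time: 31.3
tcp_pos: [0.5707, 0.0307, 0.0933]
tool_rot: [[-0.99, 0.142, -0.003], [0.142, 0.99, -0.001], [0.002, -0.002, -1.0]]
contact_force: [-14.0, 2.0, 8.3]
opening: 0.248
gripper_force: 61.1
```

```bash
python3 q.py
```

```text
t 31.3 depth mm 75.00656004538438 lat 2.190455043168197 z 93.31254316657797 yawerr deg 0.11493401946842234 F x,y,z -14.170056016337561 -0.04930086610593062 8.323000338840899
```

>>> {"method": "step_arm", "body": {"rows": [{"offset": [0,0,0],"dr": [0,0,0]},{"offset": [0,0,0],"dr": [0,0,0]},{"offset": [0,0,0],"dr": [0,0,0]},{"offset": [0,0,0],"dr": [0,0,0]},{"offset": [0,0,0],"dr": [0,0,0]},{"offset": [0,0,0],"dr": [0,0,0]},{"offset": [0,0,0],"dr": [0,0,0]},{"offset": [0,0,0],"dr": [0,0,0]},{"offset": [0,0,0],"dr": [0,0,0]},{"offset": [0,0,0],"dr": [0,0,0]}], "claw": 0.4}}

```text
time: 32.3
tcp_pos: [0.5764, 0.0305, 0.0945]
tool_rot: [[-0.99, 0.142, 0.009], [0.142, 0.99, -0.001], [-0.009, -0.0, -1.0]]
contact_force: [-0.2, -0.6, -0.3]
opening: 0.697
gripper_force: 0.0
```

>>> {"method": "step_arm", "body": {"rows": [{"offset": [0,0,-0.05],"dr": [0,0,0]},{"offset": [0,0,-0.1],"dr": [0,0,0]},{"offset": [0,0,-0.2],"dr": [0,0,0]},{"offset": [0,0,-0.2],"dr": [0,0,0]},{"offset": [0.2,0,-0.15],"dr": [0,0,0]},{"offset": [0.22,0,0],"dr": [0,0,0]},{"offset": [0.22,0,0],"dr": [0,0,0]},{"offset": [0.22,0,0],"dr": [0,0,0]},{"offset": [0,0,0],"dr": [0,0,0]},{"offset": [0,0,0],"dr": [0,0,0]}]}}

```text
time: 33.3
tcp_pos: [0.404, 0.0553, 0.2336]
tool_rot: [[-0.99, 0.142, 0.01], [0.142, 0.99, -0.001], [-0.01, -0.0, -1.0]]
contact_force: [1.0, 0.2, 0.1]
opening: 0.696
gripper_force: 0.0
```

```bash
python3 - <<'E'
from cell import telemetry, eyes
from h import *
p,d=eyes.camera("scene"); q,_=eyes.camera("top"); s=telemetry.state(); print(s["time"],s["tcp_pos"],s["contact_force"],s["opening"])
a=cv2.resize(p[180:310,220:370],(560,485),interpolation=cv2.INTER_CUBIC)
cv2.imwrite("pics/f1.png",a[:,:,::-1]); np.savez("f.npz",p=p,q=q)
cv2.imwrite("pics/f2.png",cv2.resize(q[80:215,230:380],(600,540),interpolation=cv2.INTER_CUBIC)[:,:,::-1])
E
```

```text
33.4 [0.4064547  0.0550417  0.23393979] [ 0.92970771 -0.86059579  0.0440777 ] 0.6983934767917784
```

View pics/f1.png

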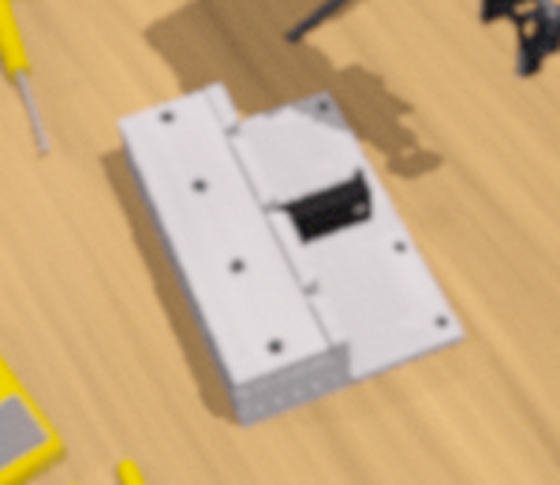

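View pics/f2.png

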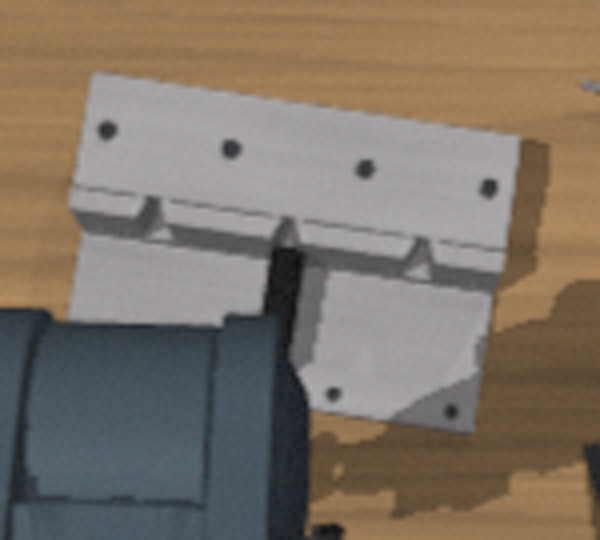

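The scene crop shows the handle at (330,208), up against the front face at the middle gap. The top crop shows its front end near (287,250). I'll check the shoulder gap in numbers.

```bash
python3 - <<'E'
from h import *
from cell import eyes
f=np.load("f.npz"); o=np.array([.610,.0228]); a=-.1446; x=np.array([np.cos(a),np.sin(a)]); y=np.array([-x[1],x[0]])
for n,img,box in (("top",f["q"],(135,160,293,308)),("scene",f["p"],(215,250,290,325))):
    m=eyes.camera_model(n); r0,r1,c0,c1=box; g=np.zeros(img.shape[:2],bool); g[r0:r1,c0:c1]=True; g&=img.max(2)<75
    uv=np.argwhere(g)[:,::-1]; P=ray(m["K"],m["T"],uv,.056)[:,:2]-o
    X,Y=P@x*1000,P@y*1000; print(n,g.sum(),"x",np.percentile(X,[1,50,99]).round(1),"y",np.percentile(Y,[2,50,98]).round(1))
    # same-view block front top edge nearby, z=.07
t=np.load("top0.npz"); W=world(t["K"],t["T"],t["d"]); k=(abs(W[...,2]-.07)<.008); k[:85]=0;k[195:]=0;k[:,:235]=0;k[:,370:]=0
P=ray(t["K"],t["T"],np.argwhere(k)[:,::-1],.07)[:,:2]-o; print("face x in top view",np.percentile(P@x*1000,[.5,1,3]))
E
```

```text
top 169 x [-48.8 -21.7   4.9] y [-12.    0.1  11.3]
scene 191 x [-68.6 -34.7  -5. ] y [-0.8 16.3 35.8]
face x in top view [0.53148972 1.16360038 3.46203865]
```

```bash
python3 -c "
from cell import job; print(job.finish_job())"
```

```text
the job is handed in; nothing more can be done
None
```

The gauge is in the middle gap, blade fully home with its shoulder against the block, standing on the apron and let go; that gap dragged a steady 6–7 N, while the right one was slack and the left one seized at 28 mm.

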